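The right spacer sleeve for the phone clamp

TASK

Before the phone clamp's head can go back on, its round base needs its spacer sleeve. Of the three look-alike aluminium sleeves standing on the desk, pick the one whose height matches the tapered spigot on the base, so that its top ends level with the spigot's tip, and lower it (do not drop it) over the spigot until it sits fully down and upright on the base. Leave the other two sleeves standing where they are.

Things in the scene. Friction and masses are not known exactly. Their poses are not given: they have to be found in the camera images.
- sleeve_mid_centre (a point): plain aluminium tube standing upright on the desk, outer diameter 40 mm, bore 30 mm (wall 5 mm), 45 mm high, about 67 g; the point is at its centre, half-way up (22.5 mm above the desk), z along the tube. It is as high as the spigot.
- sleeve_short_centre (a point): plain aluminium tube standing upright on the desk, outer diameter 40 mm, bore 30 mm (wall 5 mm), 28 mm high, about 42 g; the point is at its centre, half-way up (14 mm above the desk), z along the tube. Too short for the spigot.
- sleeve_tall_centre (a point): plain aluminium tube standing upright on the desk, outer diameter 40 mm, bore 30 mm (wall 5 mm), 62 mm high, about 92 g; the point is at its centre, half-way up (31 mm above the desk), z along the tube. Too tall for the spigot.
- spigot_foot (a point): the fixed round aluminium base of the phone clamp, a disc 90 mm in diameter and 15 mm thick, does not move. From the middle of its top a solid tapered spigot stands up 45 mm: 26 mm in diameter at the foot, 25 mm at 10 mm up, narrowing evenly to 10 mm at the flat tip, so it centres a sleeve as that comes down. The point is on the spigot's axis at the level of the disc's top face (15 mm above the desk; the tip is 45 mm above this point), z up.
Not all that is in view belongs to the job. What is shaped like the part that bears sleeve_mid_centre but blue or yellow is not meant.

How it is judged (in metres and radians):
On the way:
1. the matching sleeve is lifted clear of the desk (height (world z) of sleeve_mid_centre above 0.05 m), for 0.1 s.
At the end, for the whole second after the job is handed in: The 45 mm sleeve stands over the spigot, its axis within 10 mm of the spigot's and upright within 10 degrees, seated on the base within 5 mm of height, at rest; the short and tall sleeves still stand upright within 30 mm of where they began (horizontal distance between sleeve_mid_centre and spigot_foot below 0.01 m and z of sleeve_mid_centre in the frame of spigot_foot between 0.0175 and 0.0275 m and angle between the z axis of sleeve_mid_centre and the z axis of spigot_foot, either way round below 0.175 rad and linear speed of sleeve_mid below 0.02 m/s and distance of each of sleeve_short_centre, sleeve_tall_centre from where it was at the start of the episode below 0.03 m and angle between each of sleeve_short_centre, sleeve_tall_centre's own z axis and vertical below 0.175 rad); the robot touches nothing.
It fails at once if the sleeve is dropped onto the base (faster than 0.5 m/s while around the spigot) (horizontal distance between sleeve_mid_centre and spigot_foot below 0.02 m and z of sleeve_mid_centre in the frame of spigot_foot below 0.0675 m and linear speed of sleeve_mid above 0.5 m/s).
It fails at once if one of the other two sleeves is moved more than 30 mm (distance of any of sleeve_short_centre, sleeve_tall_centre from where it was at the start of the episode above 0.03 m).
It also fails if it takes over 35 s, if anything falls off the work surface, if the arm or the gripper's body presses on something with over 40 N, if the wrist force passes 120 N, or if a joint passes its speed limit or range.

ROBOT

A 6-joint arm with a two-finger parallel gripper is mounted at the origin on the work surface. World frame = base frame: x ahead of the robot, y to its left, z up, the work surface at z = 0. Lengths are in m, angles in degrees, forces in N, time in s.
With the tool pointing down it reaches from about 0.375 to 0.9 m from the base axis. Payload 3.1 kg.
Tool frame: the origin (TCP) lies on the centre line of the jaws, within the pads' length; the fingertips stand 8 mm ahead of it and the grasp point (between the pads) lies 11 mm behind it (bot.tip_extent is the distance from the TCP to the fingertips, in m); z points along the fingers, y is the line along which they close (so a half turn about z gives the same grasp; the last joint's range is limited). The gripper opens to 87 mm and grips with 3 to 60 N. Pads are 19 mm wide; open, the fingers measure 117 mm over their backs; the gripper's body (75 mm by 190 mm) begins 51 mm behind the grasp point.
Start: joints at [-84.368, 30.224, 82.088, -0, 67.689, -10.227], TCP at [0.171, -0.601, 0.231] pointing down, gripper open.
Joint ranges: [-176.69, 176.69], [-43.24, 126.21], [12.49, 139.97], [-82, 262], [0, 151.66], [-163.58, 163.58]. Speed limits (degrees/s): [159.86, 159.86, 180, 180, 180, 180].

INTERFACE

Orientations are given as a 3x3 rotation matrix whose columns are the frame's x, y, z axes.
In Python, from rig import bot, vision, workorder gives the robot as it stands.
- The arm moves only by the shell command python3 -m handwheel 'ROWS'. ROWS is JSON, a list of rows, each an object with "delta_rot": the turn, a rotation vector about the tool's x, y, z in rad, a list of three; "xyz": the shift along the tool's x, y, z in mm, a list of three; "hand": the closure, from -1 (fully open) to 1 (shut). A call has exactly 5 rows; each row is the pose to reach, as a shift and turn from the pose commanded when the call began, along the tool's axes at that moment; what a row does not reach only later rows make up. A row lasts 1/8 s, in which the tool goes at most 62.5 mm and 10.7 degrees, less where a joint would pass 70% of its speed; a pose out of reach is approached as far as the arm can. A call with a gripper value outside its range is refused whole. The fingers move at their own pace and stop on an object; the grip force is fixed at half the most. Time passes only in rows, so rows that repeat a pose let the fingers close, or fill a call up. It gives the time, the measured TCP pose, the force, the opening and the grip force at its end, in the units of the state.
- bot.read_state(): the state, without advancing time (a new reading comes with each control period).
- vision.capture(name): name is "side" or "top"; returns the picture (400x640x3 uint8, red, green, blue); there is no depth.
- vision.camera_model(name): a dict with "camera_matrix" (3x3 intrinsics, pixels), "camera_from_world" (4x4, takes a point from world to camera coordinates). Camera axes: x right, y up, looking along -z (the intrinsics and any distortion apply to the point x, -y, -z); pixel columns grow to the right and rows downward; lengths in m; the calibration is good to about 2 mm. A picture is of the moment at which its call begins. camera_model takes no time and is no camera call.
- workorder.hand_in(): hands the job in; it is judged then, once.
The state is a dict: "time_s": time; "joint_positions": joint angles; "qvel": joint speeds; "tau": joint torques, N m; "position": TCP position; "tcp_rot": TCP orientation; "force": force on the tool from outside, world axes, zero at the start; "moment": the same for the moment, N m; "opening": opening from 0.0 (shut) to 1.0 (fully open); "grasp_force": force on a finger pad.
Only numpy, scipy, OpenCV 4.12 (cv2) and the standard library are available. Lean on these libraries where they do the work, as an engineer would, in place of code of your own. Each camera call takes 0.05 s, during which the arm holds its last target. There are 200 camera calls.

## Working session

There is one attempt and no reset: what is moved stays moved. The work goes in short steps, Python scripts to look and compute and a shell command to move; the robot and the scene stay as the last step left them, time stands still between calls to the robot, and variables do not carry over. Pictures are saved under pics/ and viewed, at most 10 in all, crops included, and the job is handed in when it is done.

```bash
mkdir -p pics; python3 - <<'E'
from rig import bot, vision
import cv2,numpy as np
for n in("side","top"):
    im=vision.capture(n); cv2.imwrite(f"pics/{n}0.png",im[:,:,::-1])
    m=vision.camera_model(n); print(n,np.round(m["camera_matrix"],1).tolist(),np.round(m["camera_from_world"],3).tolist(),m.keys())
s=bot.read_state();print(s["position"],np.round(s["tcp_rot"],3).tolist(),s["opening"],s["time_s"])
E
```

```text
side [[490.2, 0.0, 323.7], [0.0, 490.2, 205.1], [0.0, 0.0, 1.0]] [[0.973, -0.23, 0.005, -0.454], [0.172, 0.744, 0.645, -0.114], [-0.152, -0.627, 0.764, -0.947], [0.0, 0.0, 0.0, 1.0]] dict_keys(['camera_matrix', 'camera_from_world'])
top [[495.3, 0.0, 308.1], [0.0, 495.3, 209.4], [0.0, 0.0, 1.0]] [[0.007, -1.0, -0.018, -0.015], [0.999, 0.006, 0.048, -0.466], [-0.048, -0.019, 0.999, -1.157], [0.0, 0.0, 0.0, 1.0]] dict_keys(['camera_matrix', 'camera_from_world'])
[ 0.17076989 -0.60054971  0.22966644] [[0.962, 0.273, -0.0], [0.273, -0.962, 0.002], [0.0, -0.002, -1.0]] 0.9966346036767423 0.1
```

View pics/side0.png

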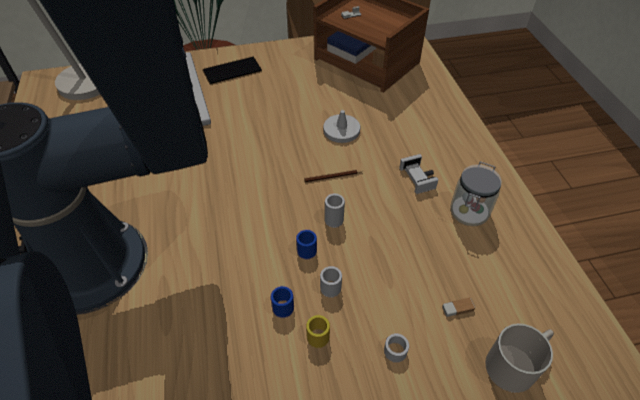

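View pics/top0.png

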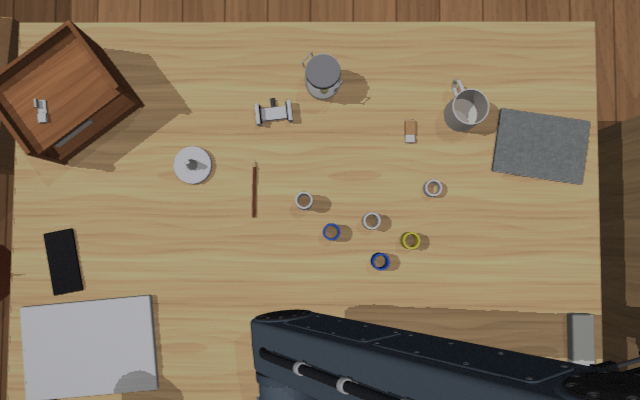

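Grey candidates: side (335,210), (331,282) and (397,347); top (304,200), (372,221) and (433,188). The blue and yellow sleeves are decoys. By apparent height they look tall, mid and short in that order, so I expect the middle one. I'll check this by fitting model outlines.

```bash
cat > h.py <<'E'
import numpy as np,cv2
from rig import vision
def PM(n):
    m=vision.camera_model(n);return m["camera_matrix"],m["camera_from_world"]
def proj(n,p):
    K,T=PM(n);p=np.atleast_2d(p);c=p@T[:3,:3].T+T[:3,3];c=c*[1,-1,-1];u=c@K.T;return u[:,:2]/u[:,2:]
def ray(n,uv,z):
    K,T=PM(n);d=np.linalg.solve(K,[*uv,1])*[1,-1,-1];R=T[:3,:3];o=-R.T@T[:3,3];d=R.T@d;return o+d*(z-o[2])/d[2]
def circ(x,y,z,r):
    a=np.linspace(0,2*np.pi,60);return np.c_[x+r*np.cos(a),y+r*np.sin(a),0*a+z]
E
python3 - <<'E'
from h import *
top=cv2.imread("pics/top0.png");side=cv2.imread("pics/side0.png")
S={"A":((304,200),(335,210)),"B":((372,221),(331,282)),"C":((433,188),(397,347))}
for k,(t,s) in S.items():
  for h in(.028,.045,.062): print(k,h,ray("top",t,h).round(3)[:2], proj("side",[ray("top",t,h)-[0,0,h/2]]).round(1))
print("foot",ray("top",(192,165),.015).round(3),ray("side",(342,129),.015).round(3))
out=[]
for n,im,c in(("side",side,[(335,210),(331,282),(397,347)]),("top",top,[(304,200),(372,221),(433,188)])):
  out.append(np.hstack([cv2.resize(im[v-26:v+26,u-26:u+26],(260,260),interpolation=2) for u,v in c]))
cv2.imwrite("pics/crop.png",np.vstack(out))
E
```

```text
A 0.028 [ 0.487 -0.003] [[334.  216.4]]
A 0.045 [ 0.486 -0.003] [[333.6 214. ]]
A 0.062 [ 0.485 -0.004] [[333.2 211.7]]
B 0.028 [ 0.44  -0.161] [[329.6 286. ]]
B 0.045 [ 0.439 -0.159] [[329.2 282.8]]
B 0.062 [ 0.439 -0.157] [[328.7 279.5]]
C 0.028 [ 0.517 -0.302] [[394.  347.9]]
C 0.045 [ 0.515 -0.298] [[393.  343.8]]
C 0.062 [ 0.514 -0.294] [[391.9 339.6]]
foot [0.57  0.264 0.015] [0.572 0.255 0.015]
```

View pics/crop.png

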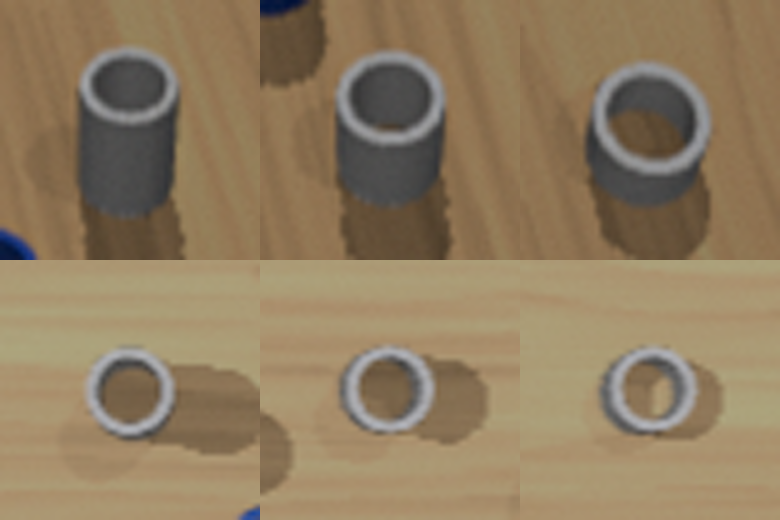

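B (side (331,282), top (372,221)) is the 45 mm sleeve: its two-view position agrees with h=0.045. A fits 62 mm and C fits 28 mm. Next I'll refine B and the foot.

```bash
python3 - <<'E'
from h import *
from scipy.optimize import least_squares
def blob(n,c,r,lo):
    im=cv2.imread(f"pics/{n}0.png");hsv=cv2.cvtColor(im,cv2.COLOR_BGR2HSV)
    m=((hsv[...,1]<60)&(hsv[...,2]>lo)).astype(np.uint8);k=np.zeros_like(m);cv2.circle(k,c,r,1,-1);m*=k
    cs,_=cv2.findContours(m,0,cv2.CHAIN_APPROX_NONE);return max(cs,key=cv2.contourArea).reshape(-1,2)
def fit(segs,z,x0,fr):
    for n,p in segs:
        w=np.array([ray(n,q,z) for q in p])[:,:2]
        s=least_squares(lambda v:np.hypot(*(w-v[:2]).T)-v[2],[*x0,fr],loss="soft_l1",f_scale=.001);print(n,len(p),s.x.round(4))
print("B rim");fit([(n,blob(n,c,r,135)) for n,c,r in(("top",(372,221),14),("side",(331,276),14))],.045,(.439,-.16),.02)
print("foot");fit([("top",blob("top",(192,165),24,110)),("side",(lambda p:p[p[:,1]>125])(blob("side",(342,129),24,110)))],.015,(.57,.26),.045)
print("tip",ray("side",(342,111),.06).round(3))
E
```

```text
B rim
top 47 [ 0.4409 -0.1579  0.0192]
side 55 [ 0.4423 -0.1559  0.0184]
foot
top 106 [0.5714 0.2643 0.0443]
side 67 [0.5733 0.2682 0.0436]
tip [0.573 0.267 0.06 ]
```

```bash
python3 -m handwheel '[{"delta_rot":[0,0,-0.15],"xyz":[0,0,0],"hand":-1},{"delta_rot":[0,0,-0.3],"xyz":[0,0,0],"hand":-1},{"delta_rot":[0,0,-0.45],"xyz":[0,0,0],"hand":-1},{"delta_rot":[0,0,-0.593],"xyz":[0,0,0],"hand":-1},{"delta_rot":[0,0,-0.593],"xyz":[0,0,0],"hand":-1}]'
```

```text
time_s: 0.72
position: [0.1708, -0.6008, 0.23]
tcp_rot: [[0.646, 0.763, -0.0], [0.763, -0.646, 0.001], [0.001, -0.001, -1.0]]
force: [0.4, -0.6, 0.1]
opening: 1.003
grasp_force: 0.0
```

```bash
python3 -m handwheel '[{"delta_rot":[0,0,0],"xyz":[60,-9,0],"hand":-1},{"delta_rot":[0,0,0],"xyz":[120,-18,0],"hand":-1},{"delta_rot":[0,0,0],"xyz":[180,-28,0],"hand":-1},{"delta_rot":[0,0,0],"xyz":[240,-37,0],"hand":-1},{"delta_rot":[0,0,0],"xyz":[300,-47,0],"hand":-1}]'
python3 -m handwheel '[{"delta_rot":[0,0,0],"xyz":[60,-9,0],"hand":-1},{"delta_rot":[0,0,0],"xyz":[120,-18,0],"hand":-1},{"delta_rot":[0,0,0],"xyz":[180,-28,0],"hand":-1},{"delta_rot":[0,0,0],"xyz":[213,-33,60],"hand":-1},{"delta_rot":[0,0,0],"xyz":[213,-33,110],"hand":-1}]'
python3 - <<'E'
from rig import bot,vision
import cv2
cv2.imwrite("pics/s1.png",cv2.resize(vision.capture("side")[150:400,180:500,::-1],(768,600)))
E
```

```text
time_s: 1.35
position: [0.3292, -0.34, 0.2306]
tcp_rot: [[0.648, 0.762, 0.001], [0.762, -0.648, -0.0], [0.0, 0.001, -1.0]]
force: [1.2, 0.0, -0.8]
opening: 1.003
grasp_force: 0.0
time_s: 1.98
position: [0.4424, -0.156, 0.1202]
tcp_rot: [[0.644, 0.765, 0.004], [0.765, -0.644, -0.002], [0.001, 0.004, -1.0]]
force: [0.9, -0.6, -1.2]
opening: 1.003
grasp_force: 0.0
```

View pics/s1.png

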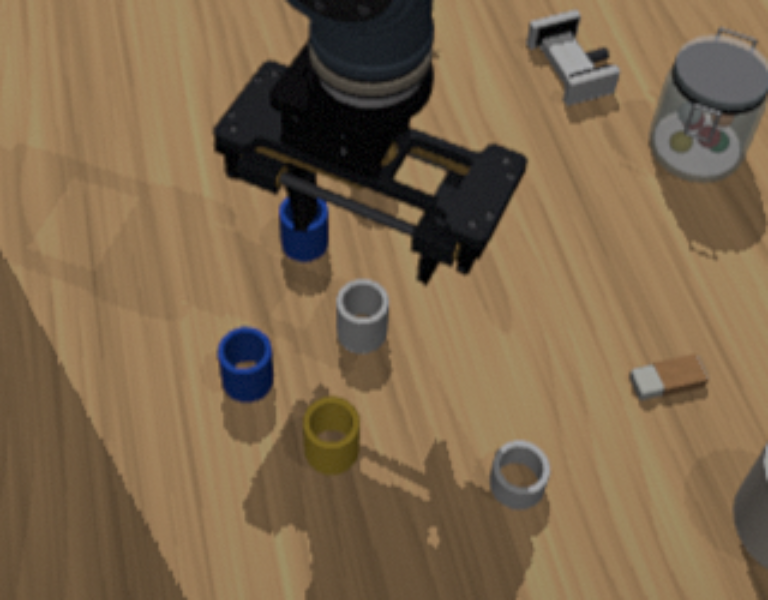

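The jaws (fingertips near (300,215) and (430,265) in the crop) sit above and straddle the grey mid sleeve at (362,315). The finger path clears both blue sleeves. Descending.

```bash
python3 -m handwheel '[{"delta_rot":[0,0,0],"xyz":[0,0,35],"hand":-1},{"delta_rot":[0,0,0],"xyz":[0,0,65],"hand":-1},{"delta_rot":[0,0,0],"xyz":[0,0,90],"hand":-1},{"delta_rot":[0,0,0],"xyz":[0,0,104],"hand":-1},{"delta_rot":[0,0,0],"xyz":[0,0,104],"hand":-1}]'
```

```text
time_s: 2.65
position: [0.4404, -0.1577, 0.0164]
tcp_rot: [[0.646, 0.763, -0.001], [0.763, -0.646, 0.001], [-0.0, -0.001, -1.0]]
force: [1.3, 0.3, 0.2]
opening: 1.0
grasp_force: 0.0
```

```bash
python3 -m handwheel '[{"delta_rot":[0,0,0],"xyz":[0,0,0],"hand":1},{"delta_rot":[0,0,0],"xyz":[0,0,0],"hand":1},{"delta_rot":[0,0,0],"xyz":[0,0,0],"hand":1},{"delta_rot":[0,0,0],"xyz":[0,0,0],"hand":1},{"delta_rot":[0,0,0],"xyz":[0,0,0],"hand":1}]'
```

```text
time_s: 3.28
position: [0.4406, -0.1576, 0.0167]
tcp_rot: [[0.645, 0.764, 0.0], [0.764, -0.645, -0.0], [0.0, 0.0, -1.0]]
force: [0.7, -0.2, -1.0]
opening: 0.516
grasp_force: 0.0
```

```bash
python3 -m handwheel '[{"delta_rot":[0,0,0],"xyz":[0,0,0],"hand":1},{"delta_rot":[0,0,0],"xyz":[0,0,0],"hand":1},{"delta_rot":[0,0,0],"xyz":[0,0,0],"hand":1},{"delta_rot":[0,0,0],"xyz":[0,0,0],"hand":1},{"delta_rot":[0,0,0],"xyz":[0,0,0],"hand":1}]'
```

```text
time_s: 3.9
position: [0.4406, -0.1576, 0.0166]
tcp_rot: [[0.645, 0.764, 0.0], [0.764, -0.645, -0.0], [0.0, 0.0, -1.0]]
force: [-0.5, -0.4, 2.4]
opening: 0.454
grasp_force: 30.0
```

```bash
python3 -m handwheel '[{"delta_rot":[0,0,0],"xyz":[0,0,-20],"hand":1},{"delta_rot":[0,0,0],"xyz":[0,0,-55],"hand":1},{"delta_rot":[0,0,0],"xyz":[0,0,-95],"hand":1},{"delta_rot":[0,0,0],"xyz":[0,0,-120],"hand":1},{"delta_rot":[0,0,0],"xyz":[0,0,-130],"hand":1}]'
python3 -m handwheel '[{"delta_rot":[0,0,0],"xyz":[25,-10,0],"hand":1},{"delta_rot":[0,0,0],"xyz":[70,-30,0],"hand":1},{"delta_rot":[0,0,0],"xyz":[120,-51,0],"hand":1},{"delta_rot":[0,0,0],"xyz":[170,-72,0],"hand":1},{"delta_rot":[0,0,0],"xyz":[220,-93,0],"hand":1}]'
python3 -m handwheel '[{"delta_rot":[0,0,0],"xyz":[50,-21,0],"hand":1},{"delta_rot":[0,0,0],"xyz":[100,-42,0],"hand":1},{"delta_rot":[0,0,0],"xyz":[150,-64,0],"hand":1},{"delta_rot":[0,0,0],"xyz":[180,-76,0],"hand":1},{"delta_rot":[0,0,0],"xyz":[188,-80,0],"hand":1}]'
python3 -m handwheel '[{"delta_rot":[0,0,0],"xyz":[0,0,15],"hand":1},{"delta_rot":[0,0,0],"xyz":[0,0,30],"hand":1},{"delta_rot":[0,0,0],"xyz":[0,0,45],"hand":1},{"delta_rot":[0,0,0],"xyz":[0,0,55],"hand":1},{"delta_rot":[0,0,0],"xyz":[0,0,55],"hand":1}]'
python3 - <<'E'
from rig import bot,vision
from h import *
im=vision.capture("side")[:,:,::-1].copy();cv2.imwrite("pics/s2raw.png",im)
s=bot.read_state();x,y,z=s["position"];print(s["position"],s["opening"],s["grasp_force"])
K=6;u0,v0=290,60
o=cv2.resize(im[v0:v0+90,u0:u0+110],None,fx=K,fy=K,interpolation=2)
def dr(p,c):cv2.polylines(o,[((proj("side",p)-[u0,v0]+.5)*K).round().astype(int)],False,c,1)
dr(circ(.572,.266,.015,.045),(0,255,0));dr(circ(.572,.266,.060,.005),(0,255,0))
zc=z+.006;[dr(circ(x,y,zc+d,.02),(0,0,255)) for d in(-.0225,.0225)]
cv2.imwrite("pics/s2.png",o)
E
```

```text
time_s: 4.53
position: [0.4408, -0.1577, 0.1476]
tcp_rot: [[0.645, 0.764, 0.002], [0.764, -0.645, -0.001], [0.0, 0.002, -1.0]]
force: [0.5, -0.3, -1.5]
opening: 0.457
grasp_force: 30.0
time_s: 5.15
position: [0.5109, 0.0722, 0.1454]
tcp_rot: [[0.645, 0.764, -0.002], [0.764, -0.645, 0.0], [-0.002, -0.002, -1.0]]
force: [1.0, -0.2, -1.5]
opening: 0.452
grasp_force: 30.0
time_s: 5.78
position: [0.5709, 0.2676, 0.1449]
tcp_rot: [[0.643, 0.766, -0.002], [0.766, -0.643, -0.001], [-0.002, -0.001, -1.0]]
force: [-1.1, -0.1, -1.1]
opening: 0.454
grasp_force: 30.0
time_s: 6.4
position: [0.5708, 0.2652, 0.0903]
tcp_rot: [[0.645, 0.764, -0.002], [0.764, -0.645, -0.001], [-0.002, -0.001, -1.0]]
force: [-0.1, 0.5, -0.6]
opening: 0.457
grasp_force: 30.0
[0.57139527 0.26550005 0.09109397] 0.4543753745596744 29.96662286495848
```

View pics/s2.png

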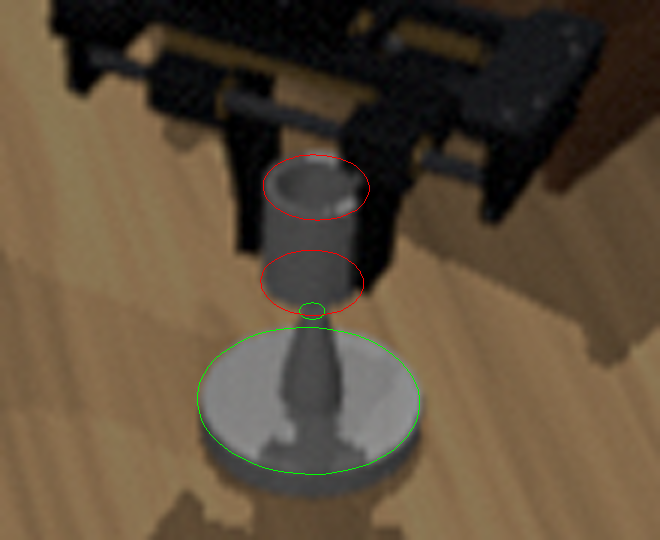

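The sleeve sits upright over the tip. The bottom centre is near (310,282) and the spigot axis at 312, so they agree within about 1 mm. Lowering in steps and watching the force.

```bash
python3 -m handwheel '[{"delta_rot":[0,0,0],"xyz":[0,0,7],"hand":1},{"delta_rot":[0,0,0],"xyz":[0,0,15],"hand":1},{"delta_rot":[0,0,0],"xyz":[0,0,23],"hand":1},{"delta_rot":[0,0,0],"xyz":[0,0,31],"hand":1},{"delta_rot":[0,0,0],"xyz":[0,0,35],"hand":1}]'
```

```text
time_s: 7.08
position: [0.5711, 0.2658, 0.0557]
tcp_rot: [[0.645, 0.764, -0.001], [0.764, -0.645, -0.0], [-0.001, -0.001, -1.0]]
force: [0.4, -0.1, -1.7]
opening: 0.451
grasp_force: 30.0
```

```bash
python3 -m handwheel '[{"delta_rot":[0,0,0],"xyz":[0,0,5],"hand":1},{"delta_rot":[0,0,0],"xyz":[0,0,11],"hand":1},{"delta_rot":[0,0,0],"xyz":[0,0,16],"hand":1},{"delta_rot":[0,0,0],"xyz":[0,0,20],"hand":1},{"delta_rot":[0,0,0],"xyz":[0,0,20],"hand":1}]'
```

```text
time_s: 7.7
position: [0.5713, 0.2657, 0.0362]
tcp_rot: [[0.645, 0.764, -0.001], [0.764, -0.645, -0.0], [-0.001, -0.0, -1.0]]
force: [0.7, 0.1, -1.5]
opening: 0.455
grasp_force: 30.0
```

No contact so far, with about 4.6 mm left.

```bash
python3 -m handwheel '[{"delta_rot":[0,0,0],"xyz":[0,0,1.5],"hand":1},{"delta_rot":[0,0,0],"xyz":[0,0,3],"hand":1},{"delta_rot":[0,0,0],"xyz":[0,0,4],"hand":1},{"delta_rot":[0,0,0],"xyz":[0,0,4.5],"hand":1},{"delta_rot":[0,0,0],"xyz":[0,0,4.5],"hand":1}]'
```

```text
time_s: 8.32
position: [0.5715, 0.2658, 0.032]
tcp_rot: [[0.645, 0.764, -0.0], [0.764, -0.645, -0.0], [-0.0, 0.0, -1.0]]
force: [-0.1, 0.1, -0.3]
opening: 0.45
grasp_force: 30.0
```

```bash
python3 -m handwheel '[{"delta_rot":[0,0,0],"xyz":[0,0,0.5],"hand":1},{"delta_rot":[0,0,0],"xyz":[0,0,0.8],"hand":1},{"delta_rot":[0,0,0],"xyz":[0,0,0.8],"hand":0},{"delta_rot":[0,0,0],"xyz":[0,0,0.8],"hand":-0.2},{"delta_rot":[0,0,0],"xyz":[0,0,0.8],"hand":-0.6}]'
python3 -m handwheel '[{"delta_rot":[0,0,0],"xyz":[0,0,0],"hand":-0.8},{"delta_rot":[0,0,0],"xyz":[0,0,0],"hand":-1},{"delta_rot":[0,0,0],"xyz":[0,0,0],"hand":-1},{"delta_rot":[0,0,0],"xyz":[0,0,0],"hand":-1},{"delta_rot":[0,0,0],"xyz":[0,0,0],"hand":-1}]'
```

```text
time_s: 8.95
position: [0.5715, 0.2658, 0.0312]
tcp_rot: [[0.645, 0.764, 0.0], [0.764, -0.645, 0.0], [0.0, 0.0, -1.0]]
force: [-0.2, -0.2, -0.4]
opening: 0.629
grasp_force: 0.0
time_s: 9.57
position: [0.5715, 0.2658, 0.0313]
tcp_rot: [[0.645, 0.764, 0.0], [0.764, -0.645, 0.0], [0.0, 0.0, -1.0]]
force: [-0.3, 1.0, -0.0]
opening: 0.998
grasp_force: 0.0
```

```bash
python3 -m handwheel '[{"delta_rot":[0,0,0],"xyz":[0,0,-25],"hand":-1},{"delta_rot":[0,0,0],"xyz":[0,0,-65],"hand":-1},{"delta_rot":[0,0,0],"xyz":[0,0,-110],"hand":-1},{"delta_rot":[0,0,0],"xyz":[0,0,-150],"hand":-1},{"delta_rot":[0,0,0],"xyz":[0,0,-170],"hand":-1}]'
python3 - <<'E'
from rig import bot,vision
from h import *
im=vision.capture("side")[:,:,::-1].copy()
u0,v0=240,50
o=cv2.resize(im[v0:v0+340,u0:u0+200],None,fx=1.7,fy=1.7)
c=cv2.resize(im[80:160,300:380],(400,400),interpolation=2)
f=np.zeros((600,800,3),np.uint8);f[:o.shape[0],:o.shape[1]]=o;f[:400,400:]=c
cv2.imwrite("pics/s3.png",f)
E
```

```text
time_s: 10.2
position: [0.5726, 0.2662, 0.2042]
tcp_rot: [[0.645, 0.764, 0.004], [0.764, -0.645, 0.001], [0.004, 0.003, -1.0]]
force: [0.4, 0.2, -0.2]
opening: 1.0
grasp_force: 0.0
```

View pics/s3.png

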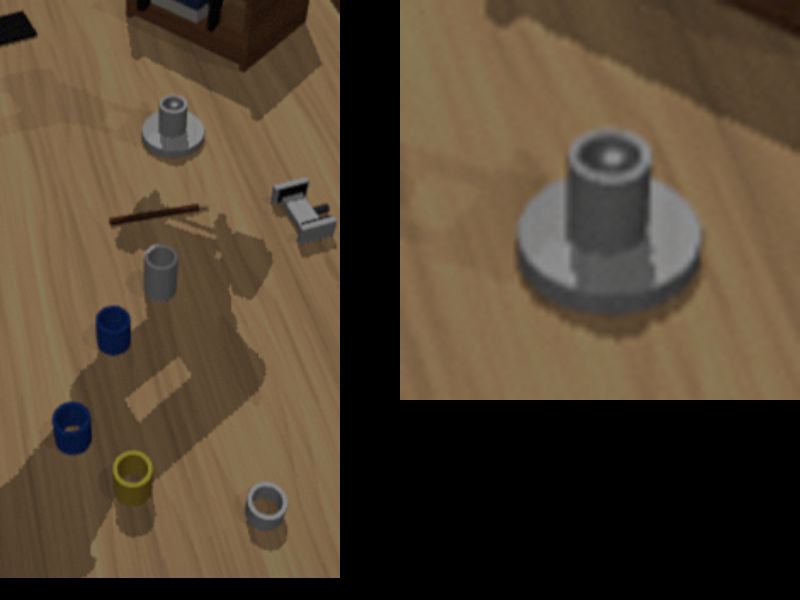

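The sleeve stands upright on the disc, with the spigot tip centred and level in its bore (crop (610,158)). The tall (160,272) and short (266,506) sleeves stand untouched, and the gripper is clear.

```bash
python3 -c "
from rig import workorder;print(workorder.hand_in())"
```

```text
the job is handed in; nothing more can be done
None
```

The 45 mm sleeve is seated upright over the spigot, its top level with the tip; the short and tall sleeves were not touched, and I handed the job in at about 10 s (the hand-in gave no verdict).

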